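# Close the inspection port of a vial sorting machine

## Robot

A 6-joint arm with a two-finger parallel gripper is mounted at the origin on the work surface. World frame = base frame: x ahead of the robot, y to its left, z up, the work surface at z = 0. Lengths are in m, angles in rad, forces in N, time in s.
With the tool pointing down it reaches from about 0.225 to 0.875 m from the base axis. Payload 3.4 kg.
Tool frame: the origin (TCP) lies between the finger pads; the fingertips stand 11 mm ahead of it and the grasp point (between the pads) lies 8 mm behind it; z points along the fingers, y is the line along which they close (so a half turn about z gives the same grasp; the last joint's range is limited). The gripper opens to 85 mm and grips with 20 to 120 N. Pads are 22 mm wide; open, the fingers measure 114 mm over their backs; the gripper's body (76 mm by 85 mm) begins 54 mm behind the grasp point. The pads swing forward as they close: fully open they stand 13 mm farther back than shut.
Start: joints at [1.146, 0.276, 1.505, -0, 1.361, -0.121], TCP at [0.172, 0.549, 0.211] pointing down, gripper open.
Joint ranges: [-2.89, 2.89], [-0.75, 2.08], [0.22, 2.7], [-1.18, 4.32], [0.11, 2.71], [-2.7, 2.7]. Speed limits (rad/s): [2.57, 2.57, 3.14, 3.14, 3.14, 3.14].

## Interface

Orientations are given as a unit quaternion [w, x, y, z].
In Python, from rig import manip, imaging gives the robot as it stands. The module is installed in compiled form; this text tells all that it offers.
- The arm moves only by the tool jog_arm, never from a script. Its argument "deltas" is one flat list of numbers, 7 for each row, row after row: the turn, a rotation vector about the world's x, y, z in degrees, then the shift along the world's x, y, z in mm, then the opening, from 0 (shut) to 1 (fully open). In form: [ax, ay, az, tx, ty, tz, gripper, ax, ay, az, tx, ty, tz, gripper, ...]. A call has 1 to 20 rows; each row is the pose to reach, as a shift and turn from the pose commanded when the call began; what a row does not reach only later rows make up. A row lasts 1/10 s, in which the tool goes at most 50 mm and 8.59 degrees, less where a joint would pass 70% of its speed; a pose out of reach is approached as far as the arm can. A call with a gripper value outside its range is refused whole. The fingers move at their own pace and stop on an object; "grip_force" is the grip in N (left out, the last holds). Time passes only in rows, so rows that repeat a pose let the fingers close. It gives the time, the measured TCP pose, the force, the opening and the grip force at its end, in the units of the state.
- manip.get_state(): the state, without advancing time (a new reading comes with each control period).
- imaging.get_image(name): name is "scene" or "top" or "wrist"; returns the picture (480x640x3 uint8, blue, green, red); there is no depth.
- imaging.calibration(name): a dict with "mtx" (3x3 intrinsics, pixels), "dist" ([k1, k2, p1, p2, k3] as OpenCV has them; the pictures are not rectified), "cam_to_world" (4x4, takes a point from camera to world coordinates). Camera axes: x right, y down, z forward; pixel columns grow to the right and rows downward; lengths in m; the calibration is good to about 2 mm. A picture is of the moment at which its call begins: read the wrist's pose just before it. calibration takes no time and is no camera call; for the wrist camera it gives the pose at the moment of the call.
- manip.sign_off(): hands the job in; it is judged then, once.
The state is a dict: "clock": time; "qpos": joint angles; "qd": joint speeds; "effort": joint torques, N m; "position": TCP position; "ee_rot": TCP orientation; "contact_force": force on the tool from outside, world axes, zero at the start; "moment": the same for the moment, N m; "width": finger opening in m; "gripper_force": force on a finger pad.
Only numpy, scipy, OpenCV 4.12 (cv2) and the standard library are available. Lean on these libraries where they do the work, as an engineer would, in place of code of your own. Each camera call takes 0.05 s, during which the arm holds its last target. There are 200 camera calls.

## Task

Close the large round opening in the dark deck plate: take the round cover by its knob and slide it along the deck, without lifting it clear of the plate, until its foot drops into the opening and its rim lies flat on the deck, then let go. Leave the square cover and the glass vial on the deck standing where they are.

Things in the scene. Friction and masses are not known exactly. Their poses are not given: they have to be found in the camera images.
- round_cover: Round black cover, loose on the deck, 0.2-0.4 kg, left (+y) of the opening. Origin: centre of its foot's underside, z up. Foot: 52 mm diameter, 10 high. Rim: 96 mm diameter, 10 to 18 mm above the origin. Steel stem 16 mm; knob head 28 mm diameter, 34 to 54 mm above the origin. It rides on its foot, origin at deck-top level; once home the rim rests on the deck, origin 10 mm below deck top.
- opening (a point): Centre of the large round opening's mouth (72 mm diameter, through the 25 mm plate), at deck-top level. x, y run along the deck's short (300 mm) and long (480 mm) edges, z up; the deck is fixed, turned up to 0.2 rad. The straight way from the cover is clear and level. A small square opening (39 mm) at x 105, y 20 mm in this frame is not the one meant.
- square_cover: Bystander: a smaller black cover with a square rim 62 mm wide and the same steel knob (head 28 mm in diameter, 34 to 54 mm above the origin), loose on the deck. Origin: centre of the underside of its foot; z up. Its centre starts at least 90 mm from that of the round cover.
- vial: Bystander: a small capped glass vial, 21 mm in diameter and 48 mm tall, standing loose on the deck near the opening, some 95 mm or more from its centre. Origin: centre of its base; z up.
Not all that is in view belongs to the job. Leave any orange look-alike of the round_cover alone.

How it is judged:
By the outcome, as a careful person would: the job done as asked, in the order asked, and still so for the second after the job is handed in, with the robot touching nothing.
It also fails if it takes over 34 s, if anything falls off the work surface, if the arm or the gripper's body presses on something with over 40 N, if the wrist force passes 120 N, or if a joint passes its speed limit or range.

## Working session

There is one attempt and no reset: what is moved stays moved. The work goes in short steps, Python scripts to look and compute and a tool call to move; the robot and the scene stay as the last step left them, time stands still between calls to the robot, and variables do not carry over. Pictures are saved under pics/ and viewed, at most 10 in all, crops included, and the job is handed in when it is done.

Besides the shell and the picture viewer there is one more tool, called after "Call:" by a JSON object that holds its "api" and its "payload", one argument or row to a line. jog_arm: Moves the arm, as the interface text tells. Its arguments: {"type":"object","properties":{"deltas":{"type":"array"},"grip_force":{"type":"number"}},"required":["deltas"]}

```bash
mkdir -p pics
cat > h.py <<'E'
import numpy as np, cv2
from rig import manip, imaging
def ray(name,px,z,c=None):
    c=c or imaging.calibration(name)
    p=cv2.undistortPoints(np.array(px,float).reshape(-1,1,2),np.array(c["mtx"]),np.array(c["dist"])).reshape(-1,2)
    T=np.array(c["cam_to_world"]); d=np.c_[p,np.ones(len(p))]@T[:3,:3].T; o=T[:3,3]
    return o+d*((z-o[2])/d[:,2])[:,None]
E
python3 - <<'E'
from h import *
a=[imaging.get_image(n) for n in("scene","top")]
for n,i in zip(("scene","top"),a):
    cv2.imwrite(f"pics/{n}0.png",i); print(n,np.round(imaging.calibration(n)["cam_to_world"],3).tolist())
print(manip.get_state())
E
```

```text
scene [[0.773, 0.49, -0.403, 0.903], [0.634, -0.591, 0.498, -0.38], [0.006, -0.64, -0.768, 0.792], [0.0, 0.0, 0.0, 1.0]]
top [[-0.018, -0.998, 0.066, 0.423], [-1.0, 0.019, 0.01, 0.097], [-0.012, -0.066, -0.998, 1.481], [0.0, 0.0, 0.0, 1.0]]
{'clock': 0.1, 'qpos': array([ 1.14597559e+00,  2.76545938e-01,  1.50602015e+00,  2.15605113e-05,
        1.36073886e+00, -1.21027059e-01]), 'qd': array([-0.00215655, -0.00093257, -0.00364002, -0.0014769 ,  0.00064047,
        0.00155017]), 'effort': array([ 1.10038531e-03, -4.17691648e+01, -2.46405208e+01, -1.91047066e-04,
        5.61633788e-03, -7.82639404e-06]), 'position': array([0.17180162, 0.5481855 , 0.21011275]), 'ee_rot': array([-2.40923344e-04,  1.51315579e-01,  9.88485135e-01, -8.21614107e-04]), 'contact_force': array([-0.51672912, -0.33627486,  0.10228885]), 'moment': array([-0.04458455,  0.00273148, -0.04090595]), 'gripper_force': 0.0, 'width': 0.08550757322806339}
```

View pics/top0.png

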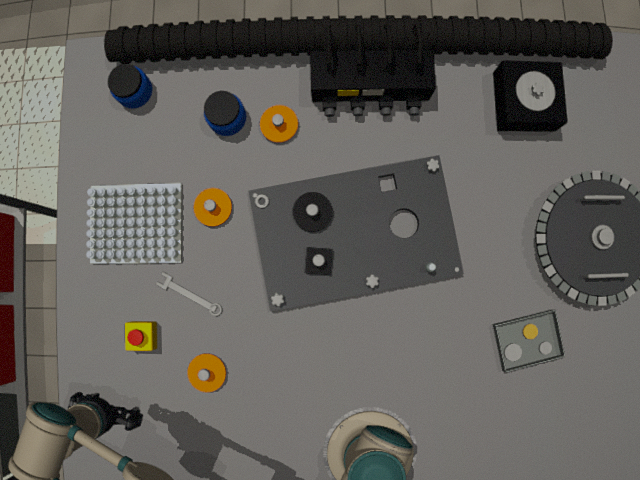

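View pics/scene0.png

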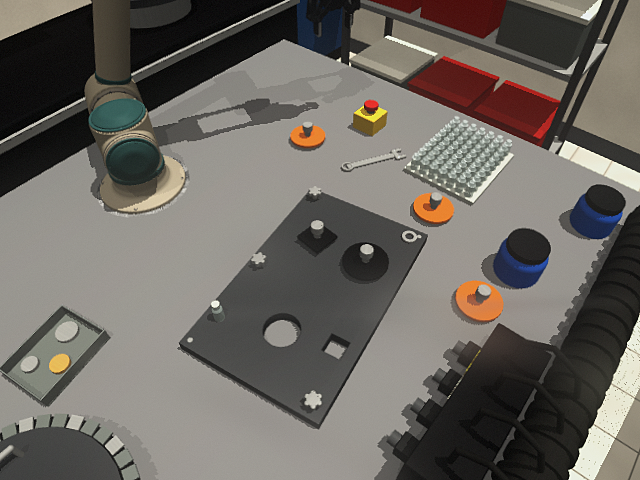

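The top view holds these candidates:
- Round black cover at (313,211), the one I want.
- Square cover at (319,261).
- Orange look-alikes at (278,124), (213,207) and (207,373).
- Large dark disc at (603,237), which isn't on the deck.

The large opening is at (404,223), the small square one at (388,183) and the vial at (431,268). In the scene view, the round cover's knob is at (367,250) and the opening at (281,331).

```bash
cat > m.py <<'E'
from h import *
S=cv2.imread("pics/scene0.png");T=cv2.imread("pics/top0.png")
def blob(img,x,y,r,th):
    g=cv2.cvtColor(img,cv2.COLOR_BGR2GRAY)[y-r:y+r,x-r:x+r]
    m=(g>th).astype(np.uint8); n,l,s,c=cv2.connectedComponentsWithStats(m)
    k=1+np.argmax(s[1:,4]); cs,_=cv2.findContours((l==k).astype(np.uint8),0,1); (cx,cy),rad=cv2.minEnclosingCircle(cs[0])
    return c[k]+[x-r,y-r], s[k], (cx+x-r,cy+y-r,rad)
def tri(pt,ps):
    best=[]
    for z in np.arange(0,.15,.001):
        a=ray("top",pt,z)[0];b=ray("scene",ps,z)[0];best.append((np.linalg.norm(a-b),z,a,b))
    return min(best,key=lambda t:t[0])
for nm,t,s,r in(("knob",(313,210),(367,249),14),("sq",(319,261),(317,228),14),("hole",(404,223),(281,331),26)):
    bt=blob(T,*t,r,95);bs=blob(S,*s,r,95);print(nm,bt,bs,tri(bt[0],bs[0]))
print("corners",[tri(a,b) for a,b in(((249,191),(427,235)),((463,276),(180,346)),((440,156),(318,417)),((272,312),(312,190)))])
for z in(.025,.04): print(ray("top",[(249,191),(440,156),(463,276),(272,312)],z))
v=cv2.resize(T[150:300,240:470],None,fx=3.4,fy=3.4,interpolation=2);cv2.imwrite("pics/crop.png",v)
E
python3 m.py
```

```text
knob (array([311.59615385, 209.15384615]), array([  7,   8,  12,  11, 104], dtype=int32), (311.5, 209.5, 5.700977325439453)) (array([366.44247788, 248.92035398]), array([  7,   9,  14,  11, 113], dtype=int32), (366.5, 249.0, 6.800835609436035)) (np.float64(0.0004424331968372587), np.float64(0.077), array([0.59637483, 0.13173058, 0.077     ]), array([0.5966915 , 0.13203956, 0.077     ]))
sq (array([318.        , 259.84761905]), array([  8,   8,  11,  11, 105], dtype=int32), (318.0, 259.8571424484253, 5.75885534286499)) (array([316.83495146, 224.42718447]), array([  8,   6,  13,  10, 103], dtype=int32), (316.875, 224.0, 6.206195831298828)) (np.float64(0.0009520379423029441), np.float64(0.077), array([0.47710145, 0.11878963, 0.077     ]), array([0.47766206, 0.11955911, 0.077     ]))
hole (array([403.60869565, 224.77504726]), array([ 12,  16,  27,  25, 529], dtype=int32), (403.0, 224.0, 13.601571083068848)) (array([280.66378066, 333.4963925 ]), array([  9,  15,  34,  27, 693], dtype=int32), (280.5, 334.0, 16.77060890197754)) (np.float64(0.0018590977066373364), np.float64(0.006), array([ 
[... 317 characters left out ...]
0.23736287,  0.006     ]), array([ 0.43613744, -0.2332016 ,  0.006     ])), (np.float64(0.005583352183021618), np.float64(0.042), array([ 0.72629338, -0.18312761,  0.042     ]), array([ 0.73039012, -0.17933412,  0.042     ])), (np.float64(0.008827337791585949), np.float64(0.018000000000000002), array([0.35461127, 0.23368358, 0.018     ]), array([0.36083447, 0.23994406, 0.018     ]))]
[[ 0.65086999  0.28582081  0.025     ]
 [ 0.7298812  -0.18643209  0.025     ]
 [ 0.43275637 -0.23306131  0.025     ]
 [ 0.35493605  0.23302818  0.025     ]]
[[ 0.64851803  0.28387264  0.04      ]
 [ 0.72671548 -0.18351637  0.04      ]
 [ 0.43265084 -0.22966534  0.04      ]
 [ 0.35563201  0.23162373  0.04      ]]
```

View pics/crop.png

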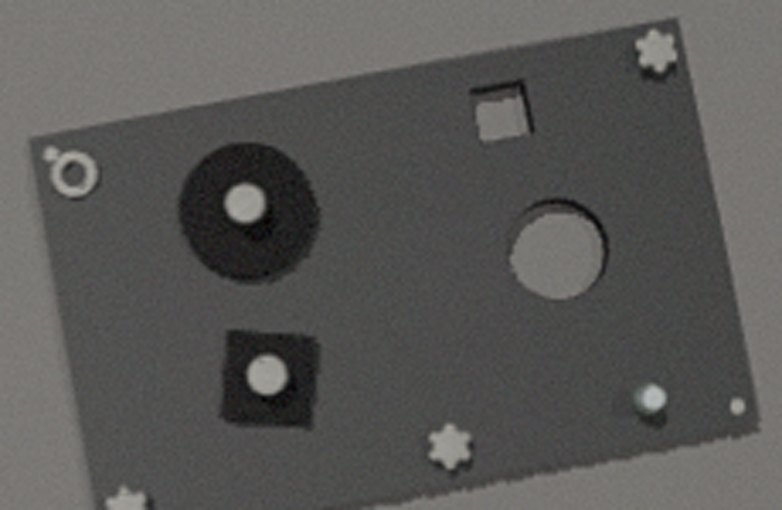

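The crop shows the round cover's rim centred near crop pixel (249,213), about (313.2,212.6) in the full picture. The opening's mouth is centred near crop (559,249), about (404.4,223.2) full. The deck top is at z≈0.025, since both knob tops triangulate to 0.077 against 0.079 expected.

Run:
```python
from h import *
print(ray("top",[(311.6,209.15)],.079),ray("top",[(313.2,212.6)],.043),ray("top",[(404.4,223.2),(240+502/3.4,150+112/3.4)],.025),ray("top",[(431.5,267)],.073))
```

```text
[[0.59613613 0.13167148 0.079     ]] [[0.59216903 0.12886324 0.043     ]] [[ 0.56434076 -0.0922761   0.025     ]
 [ 0.66406959 -0.05411242  0.025     ]] [[ 0.45527411 -0.14743233  0.073     ]]
```

Call:
{"api": "jog_arm", "payload": {
  "deltas": [0,0,0,50,-50,0,1,0,0,0,100,-98,0,1,0,0,0,135,-132,0,1,0,0,0,170,-167,0,1,0,0,0,205,-201,0,1,0,0,0,240,-235,0,1,0,0,0,275,-270,0,1,0,0,0,310,-304,0,1,0,0,0,345,-338,0,1,0,0,0,380,-372,0,1,0,0,0,405,-400,0,1,0,0,0,420,-412,0,1,0,0,0,424,-416,0,1,0,0,0,424,-416,0,1,0,0,0,424,-416,0,1,0,0,0,424,-416,0,1]
}}

```text
clock: 1.7
position: [0.5948, 0.134, 0.211]
ee_rot: [-0.0, 0.15, 0.989, 0.0]
contact_force: [-0.7, 0.6, -0.2]
width: 0.0856
gripper_force: 0.0
```

The square opening works out at (104.6, 21) mm in the deck frame, which matches the given (105, 20). So the opening's position is good to about 1 mm. Next I take a closer look with the wrist camera.

Run:
```python
from h import *
print(manip.get_state()["position"]); c=imaging.calibration("wrist"); i=imaging.get_image("wrist"); cv2.imwrite("pics/w1.png",i)
np.save("w1.npy",c,allow_pickle=True)
print(np.round(c["cam_to_world"],3).tolist())
g=cv2.cvtColor(i,cv2.COLOR_BGR2GRAY)
n,l,s,ce=cv2.connectedComponentsWithStats((g>100).astype(np.uint8))
for k in range(1,n):
    if s[k,4]>300: print(s[k],ce[k],ray("wrist",[ce[k]],.079,c)[0],ray("wrist",[ce[k]],.025,c)[0])
```

```text
[0.59475207 0.13398364 0.21099969]
[[0.297, 0.912, 0.283, 0.521], [0.955, -0.284, -0.088, 0.157], [0.0, 0.297, -0.955, 0.374], [0.0, 0.0, 0.0, 1.0]]
[     0      0    640    431 203502] [330.37215359 197.92418256] [0.58139534 0.14705683 0.079     ] [0.5923886  0.14520683 0.025     ]
[ 236   60   39   39 1204] [255.28903654  79.32641196] [0.47718287 0.11947348 0.079     ] [0.46910625 0.11257599 0.025     ]
[301 201  34  35 909] [317.91639164 218.11661166] [0.59465097 0.13223281 0.079     ] [0.60806988 0.12767016 0.025     ]
[  89  434   64   46 1953] [120.7921147  460.84587814] [ 0.79521668 -0.16121444  0.079     ] [ 0.8453372  -0.21947512  0.025     ]
[500 435  39  30 606] [517.12211221 448.50660066] [0.90703043 0.26270454 0.079     ] [0.97761179 0.28201697 0.025     ]
```

View pics/w1.png

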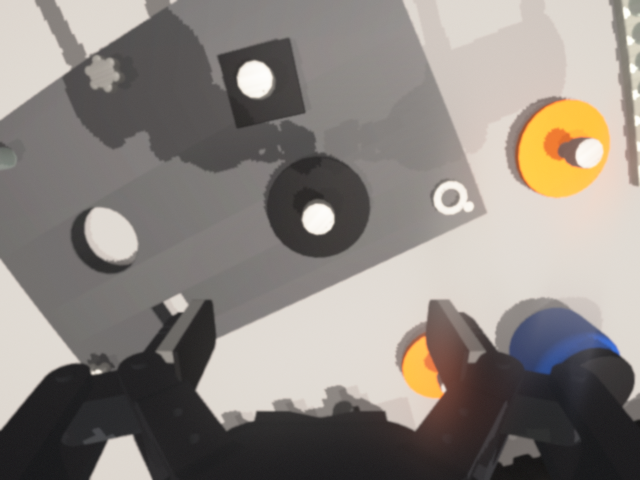

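The wrist view shows the cover's knob at (318,218), the square cover's at (255,79), the opening at (105,237) and the vial at the left edge (5,155). The knob comes out at (0.595, 0.132), agreeing with the top camera. I'll descend and grip.

Call:
{"api": "jog_arm", "payload": {
  "deltas": [0,0,0,0,-2,-25,1,0,0,0,0,-2,-50,1,0,0,0,0,-2,-75,1,0,0,0,0,-2,-95,1,0,0,0,0,-2,-115,1,0,0,0,0,-2,-130,1,0,0,0,0,-2,-140,1,0,0,0,0,-2,-147,1,0,0,0,0,-2,-150,1,0,0,0,0,-2,-150,1,0,0,0,0,-2,-150,0.6,0,0,0,0,-2,-150,0.4,0,0,0,0,-2,-150,0.2,0,0,0,0,-2,-150,0.2,0,0,0,0,-2,-150,0.2,0,0,0,0,-2,-150,0.2,0,0,0,0,-2,-150,0.2,0,0,0,0,-2,-150,0.2],
  "grip_force": 45
}}

```text
clock: 3.55
position: [0.596, 0.1307, 0.0609]
ee_rot: [-0.0, 0.151, 0.988, 0.0]
contact_force: [-0.4, -1.2, -0.2]
width: 0.0172
gripper_force: 0.0
```

The width reads 17 mm with no grip force, so the pads aren't on the 28 mm head. I'll look.

Run:
```python
from h import *
i=imaging.get_image("wrist"); s=imaging.get_image("scene"); print(manip.get_state()["width"],manip.get_state()["position"])
cv2.imwrite("pics/w2.png",np.hstack([cv2.resize(i,(400,300)),cv2.resize(s[160:310,270:470],(400,300))]))
```

```text
0.017321543289765987 [0.59604627 0.13071914 0.06092376]
```

View pics/w2.png

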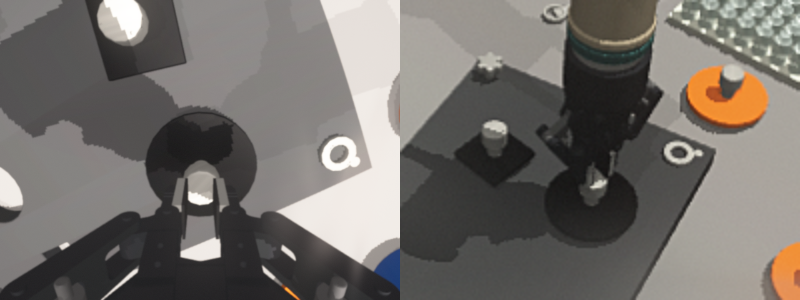

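Run:
```python
from h import *
i=imaging.get_image("wrist"); s=imaging.get_image("scene"); 
cv2.imwrite("pics/w3.png",np.hstack([cv2.resize(i[220:400,220:420],None,fx=2.2,fy=2.2,interpolation=2),cv2.resize(s[200:290,325:405],(352,396),interpolation=2)]))
```

```text
(no output)
```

View pics/w3.png

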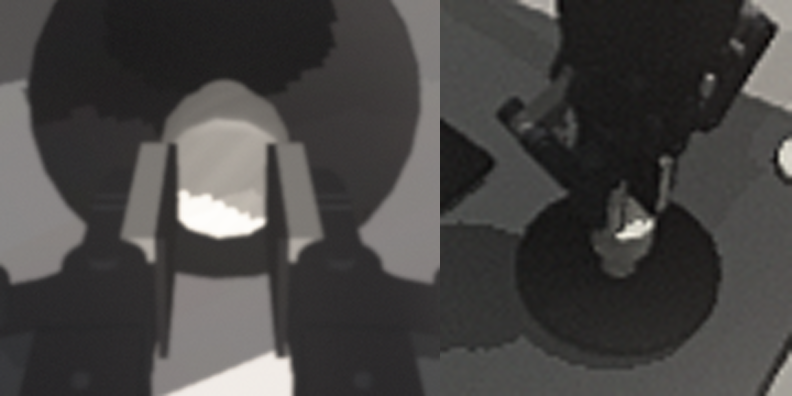

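Run:
```python
from h import *
c=imaging.calibration("wrist");print(np.round(c["mtx"],1).tolist(),np.round(c["cam_to_world"],3).tolist())
f=lambda x,y:(220+x/2.2,220+y/2.2)
p=[f(178,143),f(268,143),f(160,143),f(290,143),f(222,120),f(222,238),f(222,80)]
for z in(.05,.06,.07,.08,.09):
    r=ray("wrist",p,z,c);print(z,"gap",np.linalg.norm(r[0]-r[1]).round(4),"head w",np.linalg.norm(r[2]-r[3]).round(4),"padtip xy",((r[0]+r[1])/2).round(3),"head back/front",r[4].round(3),r[5].round(3),r[6].round(3))
```

```text
[[366.8, 0.0, 320.4], [0.0, 366.8, 234.6], [0.0, 0.0, 1.0]] [[0.299, 0.911, 0.284, 0.522], [0.954, -0.285, -0.089, 0.154], [-0.0, 0.298, -0.955, 0.224], [0.0, 0.0, 0.0, 1.0]]
0.05 gap 0.0213 head w 0.0307 padtip xy [0.601 0.13  0.05 ] head back/front [0.595 0.132 0.05 ] [0.625 0.122 0.05 ] [0.585 0.135 0.05 ]
0.06 gap 0.02 head w 0.029 padtip xy [0.596 0.132 0.06 ] head back/front [0.591 0.133 0.06 ] [0.619 0.124 0.06 ] [0.582 0.136 0.06 ]
0.07 gap 0.0188 head w 0.0272 padtip xy [0.592 0.133 0.07 ] head back/front [0.587 0.134 0.07 ] [0.613 0.126 0.07 ] [0.578 0.137 0.07 ]
0.08 gap 0.0176 head w 0.0254 padtip xy [0.587 0.134 0.08 ] head back/front [0.582 0.136 0.08 ] [0.607 0.128 0.08 ] [0.575 0.138 0.08 ]
0.09 gap 0.0164 head w 0.0237 padtip xy [0.583 0.136 0.09 ] head back/front [0.578 0.137 0.09 ] [0.601 0.13  0.09 ] [0.571 0.139 0.09 ]
```

The picture shows the pad tips straddling the top of the head from just above it. They sit at z≈0.081 (gap 17.6 mm there), so they stand about 30 mm shorter than I assumed. I'll open a little and lower in small steps, watching the force.

Call:
{"api": "jog_arm", "payload": {
  "deltas": [0,0,0,0,0,0,0.6,0,0,0,0,0,0,0.6,0,0,0,0,0,0,0.6,0,0,0,0,0,-2,0.6,0,0,0,0,0,-4,0.6,0,0,0,0,0,-6,0.6,0,0,0,0,0,-6,0.6]
}}

```text
clock: 4.45
position: [0.5957, 0.1307, 0.0544]
ee_rot: [-0.0, 0.151, 0.988, -0.0]
contact_force: [-0.2, 0.1, 0.2]
width: 0.0515
gripper_force: 0.0
```

Call:
{"api": "jog_arm", "payload": {
  "deltas": [0,0,0,0,0,-1,0.6,0,0,0,0,0,-2,0.6,0,0,0,0,0,-3,0.6,0,0,0,0,0,-4,0.6,0,0,0,0,0,-5,0.6,0,0,0,0,0,-6,0.6,0,0,0,0,0,-6,0.6]
}}

```text
clock: 5.15
position: [0.5959, 0.1307, 0.0488]
ee_rot: [-0.0, 0.151, 0.988, 0.0]
contact_force: [0.0, 0.3, -0.6]
width: 0.0511
gripper_force: 0.0
```

No contact where the stated tips would already be below the rim's top, which confirms it. Going on to TCP z≈0.039 and closing.

Call:
{"api": "jog_arm", "payload": {
  "deltas": [0,0,0,0,0,-2,0.6,0,0,0,0,0,-4,0.6,0,0,0,0,0,-6,0.6,0,0,0,0,0,-8,0.6,0,0,0,0,0,-10,0.6,0,0,0,0,0,-10,0.4,0,0,0,0,0,-10,0.2,0,0,0,0,0,-10,0.2,0,0,0,0,0,-10,0.2,0,0,0,0,0,-10,0.2,0,0,0,0,0,-10,0.2],
  "grip_force": 45
}}

```text
clock: 6.25
position: [0.5961, 0.1311, 0.039]
ee_rot: [0.0, 0.151, 0.988, 0.0]
contact_force: [0.4, 2.0, -0.0]
width: 0.026
gripper_force: 44.5
```

It has gripped: 44.5 N, 26 mm wide. Now I slide it to the opening.

Call:
{"api": "jog_arm", "payload": {
  "deltas": [0,0,0,-1,-4,0,0.2,0,0,0,-2,-12,0,0.2,0,0,0,-3,-24,0,0.2,0,0,0,-5,-37,0,0.2,0,0,0,-7,-50,0,0.2,0,0,0,-9,-64,0,0.2,0,0,0,-11,-78,0,0.2,0,0,0,-13,-92,0,0.2,0,0,0,-15,-106,0,0.2,0,0,0,-17,-120,0,0.2,0,0,0,-18,-134,0,0.2,0,0,0,-20,-148,0,0.2,0,0,0,-22,-162,0,0.2,0,0,0,-24,-176,0,0.2,0,0,0,-26,-190,0,0.2,0,0,0,-28,-203,0,0.2,0,0,0,-29,-213,0,0.2,0,0,0,-30,-220,0,0.2,0,0,0,-31,-223,0,0.2,0,0,0,-31,-223,0,0.2]
}}

```text
clock: 8.25
position: [0.5644, -0.0929, 0.0384]
ee_rot: [-0.001, 0.152, 0.988, -0.0]
contact_force: [-0.1, -0.4, -3.6]
width: 0.0263
gripper_force: 44.5
```

Run:
```python
from h import *
s=imaging.get_image("scene"); i=imaging.get_image("wrist"); print(manip.get_state()["position"])
cv2.imwrite("pics/s4.png",np.hstack([cv2.resize(i,(400,300)),cv2.resize(s[240:390,180:380],(400,300))]))
```

```text
[ 0.56471358 -0.09211581  0.03859795]
```

View pics/s4.png

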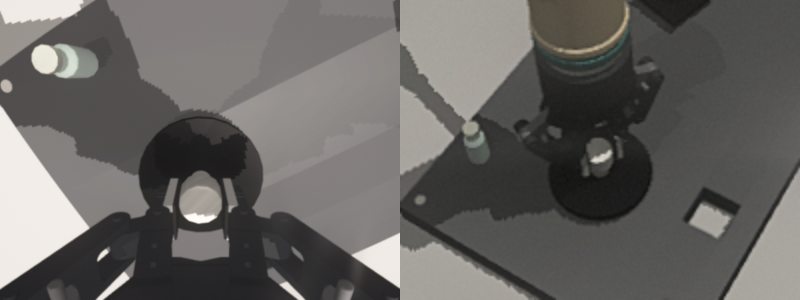

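The cover is over the opening and gripped. The wrist force shows its weight hanging (−3.6 N), and the vial still stands at left. Lowering.

Call:
{"api": "jog_arm", "payload": {
  "deltas": [0,0,0,0,0,-2,0.2,0,0,0,0,0,-4,0.2,0,0,0,0,0,-6,0.2,0,0,0,0,0,-8,0.2,0,0,0,0,0,-9,0.2,0,0,0,0,0,-10,0.2,0,0,0,0,0,-10,0.2,0,0,0,0,0,-10,0.2]
}}

```text
clock: 9.15
position: [0.565, -0.0921, 0.0291]
ee_rot: [0.0, 0.151, 0.988, 0.0]
contact_force: [-1.2, 0.8, -1.4]
width: 0.0262
gripper_force: 44.6
```

It's down with the rim taking the weight. Releasing and retreating upward.

Call:
{"api": "jog_arm", "payload": {
  "deltas": [0,0,0,0,0,0,0.4,0,0,0,0,0,0,0.7,0,0,0,0,0,0,0.7,0,0,0,0,0,0,0.7,0,0,0,0,0,0,0.7,0,0,0,0,0,10,0.7,0,0,0,0,0,25,0.7,0,0,0,0,0,45,0.7,0,0,0,0,0,70,0.7,0,0,0,0,0,100,0.7,0,0,0,0,0,130,0.7,0,0,0,0,0,160,0.7,0,0,0,0,0,180,0.7,0,0,0,0,0,180,0.7,0,0,0,0,0,180,0.7]
}}

```text
clock: 10.65
position: [0.5649, -0.0923, 0.2092]
ee_rot: [0.0, 0.151, 0.988, 0.0]
contact_force: [0.4, -0.0, -0.3]
width: 0.0597
gripper_force: 0.0
```

Run:
```python
from h import *
c=imaging.calibration("wrist"); i=imaging.get_image("wrist"); s=imaging.get_image("scene"); st=manip.get_state(); print(st["clock"],st["position"],st["contact_force"])
cv2.imwrite("pics/f5.png",np.hstack([cv2.resize(i,(400,300)),cv2.resize(s[170:395,170:470],(400,300))]))
```

```text
10.75 [ 0.56402959 -0.09201449  0.20762933] [-1.08594955  0.27529621  0.86874339]
```

View pics/f5.png

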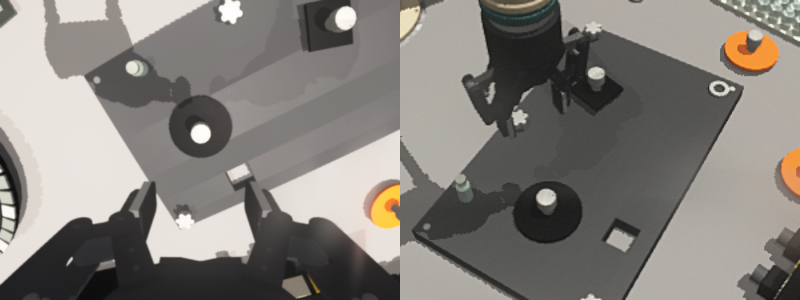

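The cover lies flat over the opening, knob at (200,133) in the wrist half and (546,203) in the scene half. The vial and square cover haven't moved. One numeric check of the knob's height (expected about 0.067–0.069), then I hand it in.

Run:
```python
from h import *
c=imaging.calibration("wrist"); i=imaging.get_image("wrist"); s=imaging.get_image("scene")
def cen(img,x,y,r,th):
    g=cv2.cvtColor(img,cv2.COLOR_BGR2GRAY)[y-r:y+r,x-r:x+r]
    n,l,st,ce=cv2.connectedComponentsWithStats((g>th).astype(np.uint8)); k=1+np.argmax(st[1:,4]); return ce[k]+[x-r,y-r]
w=cen(i,320,213,26,150); q=cen(s,279,320,13,95)
b=min(((np.linalg.norm(ray("wrist",w,z,c)[0]-ray("scene",q,z)[0]),z,ray("wrist",w,z,c)[0]) for z in np.arange(.04,.1,.001)),key=lambda t:t[0]); print(w,q,b)
if b[1]<.0735 and b[0]<.006: print(manip.sign_off())
```

```text
[320.8873592  215.60075094] [279.12820513 317.45512821] (np.float64(0.0005991605855115364), np.float64(0.06600000000000003), array([ 0.56471046, -0.09143711,  0.066     ]))
the job is handed in; nothing more can be done
None
```

The round cover is seated in the large opening with its rim flat on the deck. Its knob top now measures 66 mm high, 11 mm lower than before (10 mm expected). I handed the job in at about 11 s, and the last pictures show the square cover and vial still standing where they were.

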